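Roll the spare roller up its loading stand and lock it in

ROBOT

A 6-joint arm with a two-finger parallel gripper is mounted at the origin on a cart in front of the work surface, level with it; the furniture and walls round the work are solid. World frame = base frame: x ahead of the robot, y to its left, z up, the work surface at z = 0. Lengths are in mm, angles in rad, forces in N, time in s.
With the tool pointing down it reaches from about 375 to 975 mm from the base axis. Payload 3.8 kg.
Tool frame: the origin (TCP) lies between the finger pads; the fingertips stand 17 mm ahead of it and the grasp point (between the pads) lies 2 mm behind it; z points along the fingers, x is the direction in which the jaws open and shut, and the axes are right-handed (so a half turn about z gives the same grasp; the last joint's range is limited). The gripper opens to 88 mm and grips with 3 to 60 N. Pads are 18 mm wide; open, the fingers measure 123 mm over their backs; the gripper's body (75 mm by 187 mm) begins 45 mm behind the grasp point.
Start: joints at [-1.213, 0.264, 1.604, -0, 1.274, -0.037], TCP at [259.615, -623.072, 255.706] pointing down, gripper open.
Joint ranges: [-2.63, 2.63], [-0.94, 2.18], [0.31, 2.57], [-1.31, 4.45], [0, 2.66], [-2.55, 2.55]. Speed limits (rad/s): [2.57, 2.57, 3.14, 3.14, 3.14, 3.14].

INTERFACE

Orientations are given as a rotation vector (axis times angle).
In Python, from bench import robot gives the robot as it stands.
- The arm moves only by the shell command python3 -m handwheel 'ROWS'. ROWS is JSON, a list of rows, each a list of 3 entries, a list of its own where there are three numbers: the turn, a rotation vector about the tool's x, y, z in degrees, then the shift along the tool's x, y, z in m, then the finger opening in m, from 0 to 0.0881. In form: [[[ax, ay, az], [dx, dy, dz], hand], ...]. A call has exactly 5 rows; each row shifts and turns the commanded pose from where the row before left it, along the tool's axes as they then stand; what a row does not reach is not made up. A row lasts 1/8 s, in which the tool goes at most 62.5 mm and 10.7 degrees, less where a joint would pass 70% of its speed; a pose out of reach is approached as far as the arm can. A call with a gripper value outside its range is refused whole. The fingers move at their own pace and stop on an object; the grip force is fixed at half the most. Time passes only in rows, so rows that do not move let the fingers close, or fill a call up. It gives the time, the measured TCP pose, the force and the opening at its end, in the units of the state.
- robot.read_state(): the state, without advancing time (a new reading comes with each control period).
- robot.get_image(name): name is "side" or "top"; returns a dict with "pixels" (420x560x3 uint8, blue, green, red), "fx", "fy", "cx", "cy" (pixels), "world_to_cam" (4x4, takes a point from world to camera coordinates). Camera axes: x right, y down, z forward; pixel columns grow to the right and rows downward; lengths in mm; the calibration is good to about 2 mm. A picture is of the moment at which its call begins. There is no depth.
- robot.close_job(): hands the job in, once; it reports no verdict.
The state is a dict: "t": time; "q": joint angles; "qd": joint speeds; "joint_efforts": joint torques, N m; "ee_pos": TCP position; "orientation": TCP orientation; "contact_force": force on the tool from outside, world axes, zero at the start; "ft_torque": the same for the moment, N m; "width": finger opening in mm.
Only numpy, scipy, OpenCV 4.12 (cv2) and the standard library are available. Lean on these libraries where they do the work, as an engineer would, in place of code of your own. Each camera call takes 0.05 s, during which the arm holds its last target.

TASK

The steel roller of the bottle-rolling machine lies at the foot of its small loading stand. With the fingertips, push it slowly up the slope, without letting it run back, until it drops into the seat against the end stop; then swing the keeper bar fully across the lane behind it. Only push the roller, never pick it up, and leave the other things on the bench where they are.

Things in the scene. Friction and masses are not known exactly. Their poses are not given: they have to be found in the camera images.
- stand: Grey metal loading stand fixed to the bench, 284 mm long, 106 wide, 60 high. Origin on the bench under the lane's middle line; x points uphill along the lane (roughly to the robot's left), z up. The lane is 90 mm wide between two side rails 8 mm thick that rise 10 mm above it. Its level foot (z = 6 mm) runs from x = -150, where a 6 mm lip crosses it, to x = -55 mm.
- slope_foot (a point): Where the slope begins, on the lane's middle line and surface: in the stand's frame x = -55, y = 0, z = 6 mm.
- slope_top (a point): Where the straight slope (about 9 degrees) ends, on the lane's surface: in the stand's frame x = 70, y = 0, z = 26 mm. Then a level crest to x = 88, a step 3 mm down into the seat (floor z = 23), and the upright end stop at x = 122 (60 mm high). A roller let go on the slope runs back down to the foot.
- roller: Loose smooth steel roller, 44 mm in diameter, drum 84 mm long, with a 14 mm axle stub 9 mm long at each end; mass about 0.35 kg. Origin at its centre, y along its axis (across the lane); x and z turn as it rolls. It starts on the level foot of the lane, and needs only a few newtons to be pushed up.
- seat (a point): Where the roller's centre is when it rests in the seat against the end stop: in the stand's frame x = 100, y = 0, z = 45 mm. Axes as the stand's.
- keeper_pivot (a point): Pivot of the keeper bar, on a post beside the lane on the side nearer the robot: in the stand's frame x = 70, y = 66, z = 48 mm (half-way up the bar). Axis upright.
- keeper_tip (a point): Point on the keeper's centre line 80 mm from the pivot, half-way up; the bar is steel, 10 mm thick, 16 mm high (z = 40 to 56 mm in the stand's frame, the rounded end 12 mm thick), and ends 90 mm from the pivot.
- keeper (a joint): Angle of the keeper bar, rad. At 0 it points downhill and 30 degrees outward from the lane; it grows as the tip swings inward over the rail; 0.52 = parallel with the lane, 2.09 (its end stop) = square across it, 3 mm behind the seated roller. Starts open (0.05 to 0.45), stays where it is left (friction about 0.5 N at the tip).
- round_bottle: Bystander: round glass screw bottle, 56 mm wide, 102 mm high; origin under its centre.
- tape: Bystander: flat roll of masking tape, 106 mm across, 24 mm high; origin under its centre.
- pen: Bystander: marker pen lying on the bench, 138 mm long, 14 mm high; origin under its centre.

How it is judged:
By the outcome, as a careful person would: the job done as asked, in the order asked, and still so for the second after the job is handed in, with the robot touching nothing.
It also fails if it takes over 54 s, if anything falls off the work surface, if the arm or the gripper's body presses on something with over 40 N, if the wrist force passes 120 N, or if a joint passes its speed limit or range.

## Working session

There is one attempt and no reset: what is moved stays moved. The work goes in short steps, Python scripts to look and compute and a shell command to move; the robot and the scene stay as the last step left them, time stands still between calls to the robot, and variables do not carry over. Pictures are saved under pics/ and viewed, and the job is handed in when it is done.

```bash
ls; mkdir -p pics; python3 - <<'E'
from bench import robot
import cv2
print(robot.read_state())
for n in("side","top"):
    i=robot.get_image(n); cv2.imwrite(f"pics/{n}0.png",i["pixels"]); print(n,i["fx"],i["cx"],i["cy"],i["world_to_cam"])
E
```

```text
pics
{'t': 0.0, 'q': array([-1.21292672e+00,  2.64721148e-01,  1.60534671e+00,  6.40194331e-06,
        1.27369502e+00, -3.68671177e-02]), 'qd': array([-0.00150455, -0.00244566,  0.00061289, -0.00010016, -0.00184068,
        0.00058549]), 'joint_efforts': array([-1.23246271e-03, -5.02109599e+01, -3.56879032e+01,  7.26228347e-02,
        2.92864133e-02, -1.70176468e-04]), 'ee_pos': array([ 259.37027916, -622.46257138,  254.42426306]), 'orientation': array([-2.61285256,  1.74200791,  0.00275802]), 'contact_force': array([-0.7591831 ,  0.51484867,  0.14867626]), 'ft_torque': array([-0.01565173, -0.02020764,  0.01069983]), 'width': 88.05159092219581}
side 496.16054400850584 284.50894739877583 204.45668231729485 [[-8.11439076e-01 -5.84424521e-01 -3.82161139e-03  5.01978368e+02]
 [-4.59642880e-01  6.42198458e-01 -6.13440757e-01 -1.94248331e+01]
 [ 3.60964054e-01 -4.96013225e-01 -7.89731494e-01  9.51123450e+02]
 [ 0.00000000e+00  0.00000000e+00  0.00000000e+00  1.00000000e+00]]
top 512.1965050587703 267.0290272949924 206.24031135883857 [[ 2.38437221e-03 -9.99892501e-01  1.44672395e-02  3.41736341e+02]
 [-9.95751812e-01 -3.70567420e-03 -9.20032387e-02  3.81495602e+02]
 [ 9.20469593e-02 -1.41864100e-02 -9.95653606e-01  9.33097281e+02]
 [ 0.00000000e+00  0.00000000e+00  0.00000000e+00  1.00000000e+00]]
```

View pics/side0.png

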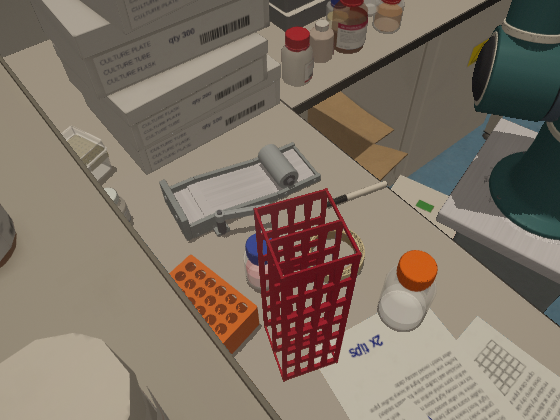

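View pics/top0.png

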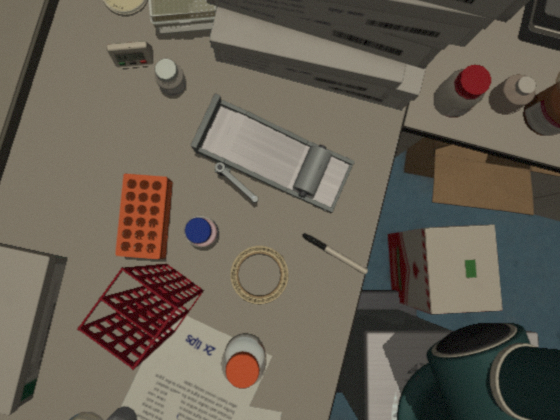

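```bash
python3 - <<'E'
import cv2
a=cv2.imread("pics/top0.png")[80:225,180:370]; cv2.imwrite("pics/tc0.png",cv2.resize(a,None,fx=4,fy=4,interpolation=cv2.INTER_CUBIC))
a=cv2.imread("pics/side0.png")[135:245,150:330]; cv2.imwrite("pics/sc0.png",cv2.resize(a,None,fx=4,fy=4,interpolation=cv2.INTER_CUBIC))
E
```

```text
(no output)
```

View pics/tc0.png

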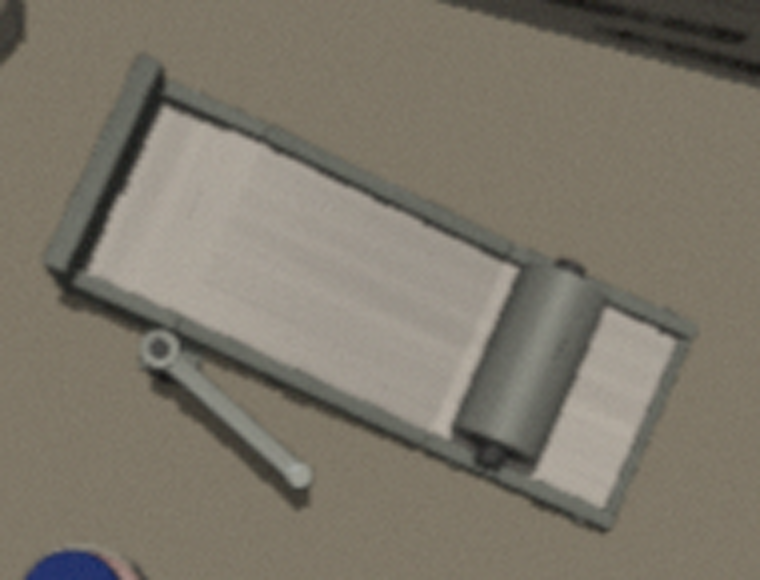

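View pics/sc0.png

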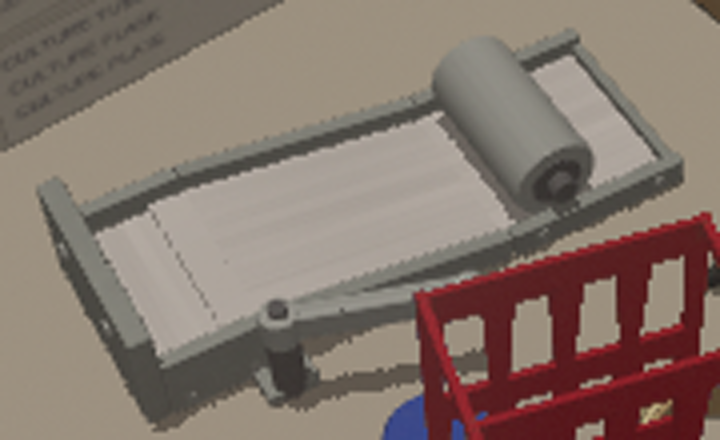

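```bash
cat > h.py <<'E'
import numpy as np
from bench import robot
C={}
C['top']=(512.1965050587703,267.0290272949924,206.24031135883857,np.array([[2.38437221e-03,-9.99892501e-01,1.44672395e-02,3.41736341e+02],[-9.95751812e-01,-3.70567420e-03,-9.20032387e-02,3.81495602e+02],[9.20469593e-02,-1.41864100e-02,-9.95653606e-01,9.33097281e+02]]))
C['side']=(496.16054400850584,284.50894739877583,204.45668231729485,np.array([[-8.11439076e-01,-5.84424521e-01,-3.82161139e-03,5.01978368e+02],[-4.59642880e-01,6.42198458e-01,-6.13440757e-01,-1.94248331e+01],[3.60964054e-01,-4.96013225e-01,-7.89731494e-01,9.51123450e+02]]))
def proj(c,P):
    f,cx,cy,M=C[c]; p=M[:,:3]@np.asarray(P,float)+M[:,3]; return np.array([f*p[0]/p[2]+cx,f*p[1]/p[2]+cy])
def back(c,uv,z):
    f,cx,cy,M=C[c]; d=M[:,:3].T@np.array([(uv[0]-cx)/f,(uv[1]-cy)/f,1]); o=-M[:,:3].T@M[:,3]; return o+d*(z-o[2])/d[2]
def S2W(p,st):
    X,Y,a=st; c,s=np.cos(a),np.sin(a); return np.array([X+c*p[0]-s*p[1],Y+s*p[0]+c*p[1],p[2]])
def W2S(p,st):
    X,Y,a=st; c,s=np.cos(a),np.sin(a); dx,dy=p[0]-X,p[1]-Y; return np.array([c*dx+s*dy,-s*dx+c*dy,p[2]])
E
cat > fit.py <<'E'
from h import *
from scipy.optimize import least_squares
T=lambda u,v:(180+u/4,80+v/4)
S=lambda u,v:(150+u/4,135+v/4)
obs=[('top',(-150,-53,16),T(693,325)),('top',(-150,53,16),T(610,528)),('top',(134,-53,60),T(143,55)),('top',(134,53,60),T(48,265)),('top',(70,66,58),T(159,350)),
('side',(-150,-53,16),S(575,32)),('side',(-150,53,16),S(683,160)),('side',(134,-53,60),S(40,188)),('side',(134,53,60),S(128,352)),('side',(70,66,58),S(277,308))]
f=lambda s:np.concatenate([proj(c,S2W(p,s))-o for c,p,o in obs])
r=least_squares(f,[550,100,1.8],x_scale=[100,100,.1],loss='soft_l1')
print(r.x.tolist()); print(f(r.x).reshape(-1,2).round(1))
st=r.x
rc=np.mean([T(570,268),T(490,455)],0)
print('rollerT',W2S(back('top',rc,28),st)); 
for z in(28,):
  print([W2S(back('side',S(*p),z),st).round(1) for p in[(565,187)]])
tip=W2S(back('top',T(300,473),56),st); pv=W2S(back('top',T(159,350),58),st); d=tip-pv; print(tip,pv,np.hypot(*d[:2]),'ang', np.degrees(np.arctan2(d[1],d[0])))
for n,u,z in[('bottle',(200,232),100),('tape',(259,275),24),('pen1',(303,236),10),('pen2',(366,271),10)]: print(n,back('top',u,z).round(),W2S(back('top',u,z),st).round())
for n,p in dict(foot=(-55,0,6),seat=(100,0,45),piv=(70,66,48)).items(): print(n,S2W(p,st).round(1))
E
python3 fit.py
```

```text
[478.12543892664684, 337.56411553755083, 1.155577343822693]
[[ 1.6 -0.4]
 [ 0.   0.5]
 [-1.4 -0.9]
 [-2.4 -0.4]
 [-0.3 -0.4]
 [ 0.1 -1.2]
 [ 1.3  0.3]
 [-0.6 -0.4]
 [ 0.8 -0.4]
 [ 1.1  1.2]]
rollerT [-84.39981466  -1.93873088  28.        ]
[array([-84.8,  45.4,  28. ])]
[-10.25555674  90.89307686  56.        ] [69.24807021 66.38507807 58.        ] 83.19536467042164 ang 162.8674237929418
bottle [329. 456. 100.] [ 48. 184. 100.]
tape [255. 357.  24.] [-72. 213.  24.]
pen1 [326. 276.  10.] [-118.  115.   10.]
pen2 [262. 160.  10.] [-250.  126.   10.]
foot [455.9 287.2   6. ]
seat [518.5 429.1  45. ]
piv [446.  428.2  48. ]
```

```bash
cat >> h.py <<'E'
from scipy.spatial.transform import Rotation as Ro
st=np.array([478.12543892664684, 337.56411553755083, 1.155577343822693])
def delta(pS,yaw_deg=0):
    """tool-frame turn (rotvec deg) and then shift (m, in the turned tool frame) to bring tool to stand pos pS (TCP), tool pointing down with tool x along stand -y rotated by yaw"""
    s=robot.read_state(); R=Ro.from_rotvec(s['orientation']); p=s['ee_pos']
    a=st[2]+np.radians(yaw_deg)
    zt=np.array([0,0,-1.]); xt=np.array([np.sin(a),-np.cos(a),0]); yt=np.cross(zt,xt)
    G=Ro.from_matrix(np.c_[xt,yt,zt]); d=(R.inv()*G).as_rotvec(degrees=True)
    w=S2W(pS,st)-p
    return d.round(1), (R.inv().apply(w)/1000).round(4), (G.inv().apply(w)/1000).round(4)
def where():
    s=robot.read_state(); R=Ro.from_rotvec(s['orientation']).as_matrix()
    ax=np.degrees(np.arctan2(R[1,0],R[0,0])-st[2]); print('t',round(s['t'],2),'S',W2S(s['ee_pos'],st).round(1),'tipz',round(s['ee_pos'][2]-17,1),'toolx ang in stand',round((ax+180)%360-180,1),'tilt',R[:,2].round(3),'F',s['contact_force'].round(1),'w',round(s['width'],1),'q',s['q'].round(2))
E
python3 - <<'E'
from h import *
where()
for y in (0,180): print(y,delta((-140,0,150),y))
for n,c,u,z in[('boxbase','side',(150,165),0),('boxbase2','side',(285,100),0),('boxTopedge','side',(105,105),60),('boxtop top','top',(216,20),80),('boxtop top','top',(390,95),80),('boxtop top','top',(405,95),150),('rack','top',(203,290),120),('rack','side',(255,207),130),('orangerack','top',(168,178),40)]: print(n,back(c,u,z).round(),W2S(back(c,u,z),st).round())
E
```

```text
t 0.1 S [-966.7 -187.1  254.5] tipz 237.5 toolx ang in stand -133.6 tilt [-0.001  0.002 -1.   ] F [-0.1  0.7 -0. ] w 87.9 q [-1.21  0.26  1.61  0.    1.27 -0.04]
0 (array([ -0. ,   0.1, -43.6]), array([-0.7054, -0.4697,  0.106 ]), array([-0.1871, -0.8267,  0.1045]))
180 (array([1.000e-01, 1.000e-01, 1.364e+02]), array([-0.7054, -0.4697,  0.106 ]), array([0.1871, 0.8267, 0.1045]))
boxbase [674. 388.  -0.] [ 125. -158.   -0.]
boxbase2 [568.  69.   0.] [-210. -190.    0.]
boxTopedge [819. 355.  60.] [ 153. -305.   60.]
boxtop top [707. 436.  80.] [ 182. -170.   80.]
boxtop top [573. 127.  80.] [-154. -171.   80.]
boxtop top [550. 121. 150.] [-169. -154.  150.]
rack [234. 448. 120.] [  2. 268. 120.]
rack [369. 425. 130.] [ 35. 135. 130.]
orangerack [429. 522.  40.] [149. 120.  40.]
```

```bash
python3 -m handwheel '[[[0,0,-9],[0,0,0],0.03],[[0,0,-9],[0,0,0],0.03],[[0,0,-9],[0,0,0],0.03],[[0,0,-9],[0,0,0],0.03],[[0,0,-7.6],[0,0,0],0.03]]'; python3 -c "
from h import *
where();print(delta((-138,0,150)))"
```

```text
t: 0.72
ee_pos: [259.5, -622.7, 254.9]
orientation: [-3.075, 0.64, 0.001]
contact_force: [0.2, 0.9, 0.0]
width: 40.4
t 0.72 S [-966.8 -187.3  254.9] tipz 237.9 toolx ang in stand -89.7 tilt [-0.     0.001 -1.   ] F [0.2 0.9 0. ] w 40.4 q [-1.21  0.26  1.6   0.    1.27 -0.8 ]
(array([-0.1,  0.1,  0.3]), array([-0.1832, -0.8296,  0.1059]), array([-0.1873, -0.8288,  0.1049]))
```

```bash
python3 -m handwheel '[[[0,0,0],[0,-0.06,0],0.03],[[0,0,0],[0,-0.06,0],0.03],[[0,0,0],[0,-0.06,0],0.03],[[0,0,0],[-0.01,-0.06,0],0.03],[[0,0,0],[-0.02,-0.055,0],0.03]]';python3 -m handwheel '[[[0,0,0],[-0.03,-0.05,0],0.03],[[0,0,0],[-0.03,-0.05,0],0.03],[[0,0,0],[-0.03,-0.05,0],0.03],[[0,0,0],[-0.03,-0.05,0],0.03],[[0,0,0],[-0.02,-0.05,0],0.03]]'; python3 -c "
from h import *
where();print(delta((-138,0,150)))"
```

```text
t: 1.35
ee_pos: [351.5, -338.9, 255.2]
orientation: [-3.074, 0.646, 0.0]
contact_force: [0.2, 0.3, 0.8]
width: 29.8
t: 1.98
ee_pos: [322.7, -54.1, 255.4]
orientation: [-3.074, 0.649, -0.001]
contact_force: [1.8, 0.2, 0.3]
width: 29.7
t 1.98 S [-421.1  -15.8  255.4] tipz 238.4 toolx ang in stand -90.1 tilt [ 0.001  0.    -1.   ] F [1.8 0.2 0.3] w 29.7 q [-0.24 -0.45  2.26  0.    1.33  0.17]
(array([-0. , -0. , -0.1]), array([-0.0161, -0.2831,  0.1054]), array([-0.0158, -0.2831,  0.1054]))
```

```bash
python3 -m handwheel '[[[0,0,0],[-0.004,-0.058,0.01],0.03],[[0,0,0],[-0.003,-0.058,0.02],0.03],[[0,0,0],[-0.003,-0.058,0.02],0.03],[[0,0,0],[-0.003,-0.058,0.02],0.03],[[0,0,0],[-0.003,-0.058,0.02],0.03]]'; python3 -m handwheel '[[[0,0,0],[0,-0.005,0.02],0.03],[[0,0,0],[0,0,0.02],0.03],[[0,0,0],[0,0,0.0],0.03],[[0,0,0],[0,0,0],0.03],[[0,0,0],[0,0,0],0.03]]';python3 -c "
from h import *
import cv2
where();print(delta((-126,0,31)))
for n in('top','side'):
  a=robot.get_image(n)['pixels']; cv2.imwrite('pics/'+n+'1.png',a)
"
```

```text
t: 2.6
ee_pos: [426.2, 218.1, 164.9]
orientation: [3.074, -0.646, 0.0]
contact_force: [1.0, -0.2, 0.9]
width: 30.5
t: 3.22
ee_pos: [428.9, 220.7, 126.9]
orientation: [-3.073, 0.648, -0.003]
contact_force: [-0.3, -0.8, -0.6]
width: 30.2
t 3.23 S [-126.8   -2.1  126.9] tipz 109.9 toolx ang in stand -90.0 tilt [ 0.002  0.001 -1.   ] F [-0.3 -0.8 -0.6] w 30.2 q [0.42 0.02 2.14 0.   0.98 0.84]
(array([-0.1, -0.1, -0. ]), array([-0.0022, -0.0007,  0.0959]), array([-0.0021, -0.0008,  0.0959]))
```

View pics/top1.png

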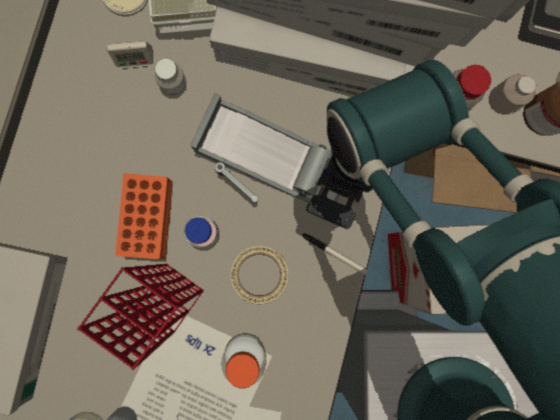

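View pics/side1.png

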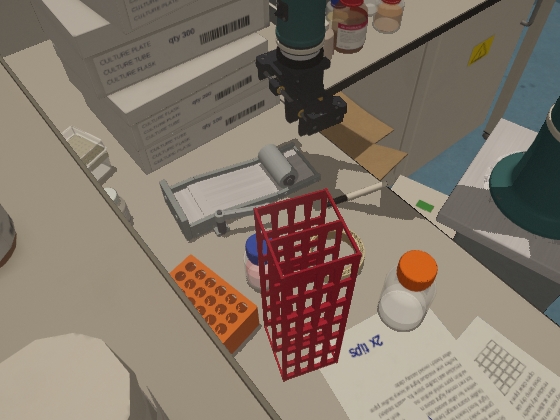

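```bash
python3 -m handwheel '[[[0,0,0],[-0.002,0,0.03],0.03],[[0,0,0],[0,0,0.03],0.03],[[0,0,0],[0,0,0.02],0.03],[[0,0,0],[0,0,0.016],0.03],[[0,0,0],[0,0,0],0.03]]';python3 -c "
from h import *
import cv2
where()
for n in('top','side'):
  a=robot.get_image(n)['pixels']; a=a[80:225,180:400] if n=='top' else a[75:245,150:370]; cv2.imwrite('pics/'+n+'2.png',cv2.resize(a,None,fx=3.4,fy=3.4))
"
```

```text
t: 3.95
ee_pos: [425.6, 221.0, 28.9]
orientation: [3.073, -0.647, -0.003]
contact_force: [0.4, 0.4, -0.5]
width: 29.9
t 3.95 S [-127.9    1.1   28.9] tipz 11.9 toolx ang in stand -90.0 tilt [-0.002 -0.001 -1.   ] F [ 0.4  0.4 -0.5] w 29.9 q [0.43 0.16 2.2  0.   0.78 0.84]
```

View pics/side2.png

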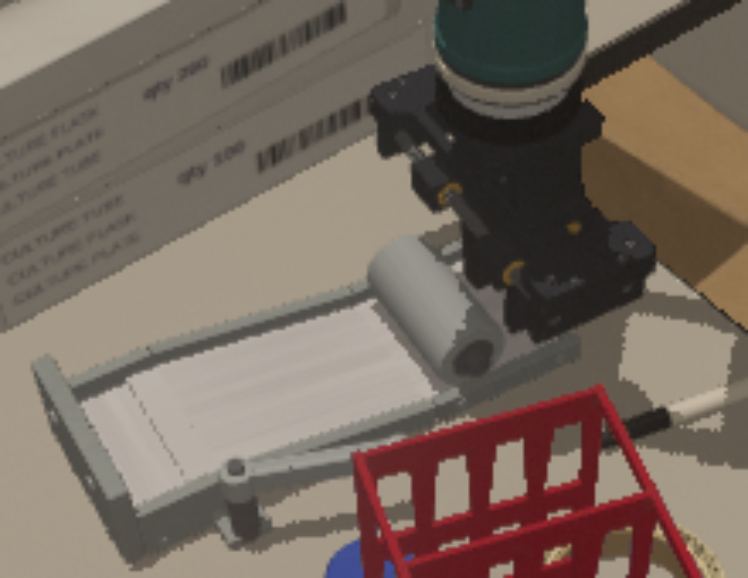

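View pics/top2.png

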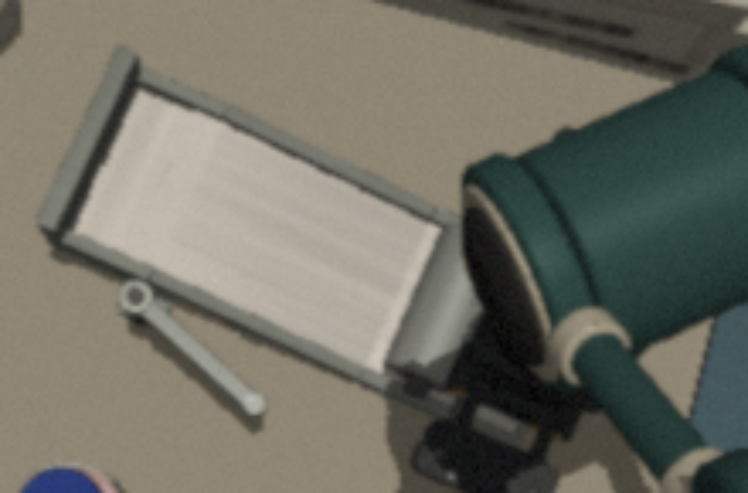

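```bash
python3 -m handwheel '[[[0,0,0],[0,-0.004,0],0.03],[[0,0,0],[0,-0.004,0],0.03],[[0,0,0],[0,-0.004,0],0.03],[[0,0,0],[0,-0.004,0],0.03],[[0,0,0],[0,-0.004,0],0.03]]';python3 -c "
from h import *
where()";python3 -m handwheel '[[[0,0,0],[0,-0.004,0],0.03],[[0,0,0],[0,-0.004,0],0.03],[[0,0,0],[0,-0.004,0],0.03],[[0,0,0],[0,-0.004,0],0.03],[[0,0,0],[0,-0.004,0],0.03]]';python3 -c "
from h import *
import cv2
where()
for n in('side',):
  a=robot.get_image(n)['pixels']; a=a[80:225,180:400] if n=='top' else a[75:245,150:370]; cv2.imwrite('pics/'+n+'3.png',cv2.resize(a,None,fx=3.4,fy=3.4))
"
```

```text
t: 4.68
ee_pos: [434.5, 240.0, 29.7]
orientation: [-3.074, 0.647, -0.0]
contact_force: [0.1, -0.3, -0.2]
width: 30.3
t 4.67 S [-106.9    0.6   29.7] tipz 12.7 toolx ang in stand -90.0 tilt [ 0.  0. -1.] F [ 0.1 -0.3 -0.2] w 30.3 q [0.45 0.19 2.17 0.   0.78 0.87]
t: 5.3
ee_pos: [442.5, 258.2, 29.7]
orientation: [3.074, -0.647, -0.0]
contact_force: [-1.4, -3.3, 3.0]
width: 29.9
t 5.3 S [-87.    0.6  29.7] tipz 12.7 toolx ang in stand -90.0 tilt [-0. -0. -1.] F [-1.4 -3.3  3. ] w 29.9 q [ 0.48  0.22  2.13 -0.    0.79  0.89]
```

View pics/side3.png

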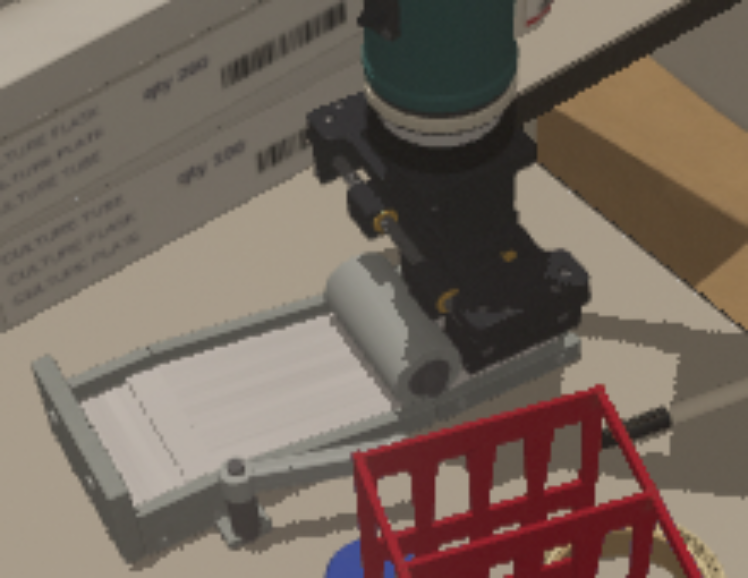

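```bash
for i in 1 2; do :; done; python3 -m handwheel '[[[0,0,0],[0,-0.004,-0.0004],0.03],[[0,0,0],[0,-0.004,-0.0004],0.03],[[0,0,0],[0,-0.004,-0.0004],0.03],[[0,0,0],[0,-0.004,-0.0004],0.03],[[0,0,0],[0,-0.004,-0.0004],0.03]]';python3 -m handwheel '[[[0,0,0],[0,-0.004,-0.0007],0.03],[[0,0,0],[0,-0.004,-0.0007],0.03],[[0,0,0],[0,-0.004,-0.0007],0.03],[[0,0,0],[0,-0.004,-0.0007],0.03],[[0,0,0],[0,-0.004,-0.0007],0.03]]';python3 -c "
from h import *
import cv2
where()
for n in('side',):
  a=robot.get_image(n)['pixels']; a=a[80:225,180:400] if n=='top' else a[75:245,150:370]; cv2.imwrite('pics/'+n+'4.png',cv2.resize(a,None,fx=3.4,fy=3.4))
"
```

```text
t: 5.98
ee_pos: [450.6, 276.6, 31.8]
orientation: [3.074, -0.647, -0.0]
contact_force: [-1.1, -3.8, 2.5]
width: 30.2
t: 6.6
ee_pos: [458.7, 294.9, 35.3]
orientation: [-3.074, 0.647, -0.0]
contact_force: [-0.9, -4.1, 2.2]
width: 30.3
t 6.6 S [-46.9   0.6  35.3] tipz 18.3 toolx ang in stand -90.0 tilt [ 0.  0. -1.] F [-0.9 -4.1  2.2] w 30.3 q [0.53 0.26 2.06 0.   0.82 0.94]
```

View pics/side4.png

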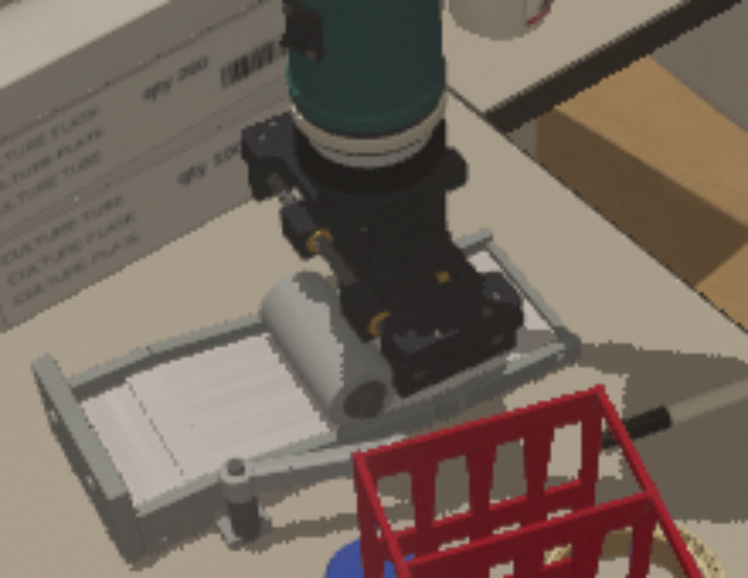

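```bash
python3 -m handwheel '[[[0,0,0],[0,-0.004,-0.0006],0.03],[[0,0,0],[0,-0.004,-0.0006],0.03],[[0,0,0],[0,-0.004,-0.0006],0.03],[[0,0,0],[0,-0.004,-0.0006],0.03],[[0,0,0],[0,-0.004,-0.0006],0.03]]';python3 -m handwheel '[[[0,0,0],[0,-0.004,-0.0006],0.03],[[0,0,0],[0,-0.004,-0.0006],0.03],[[0,0,0],[0,-0.004,-0.0006],0.03],[[0,0,0],[0,-0.004,-0.0006],0.03],[[0,0,0],[0,-0.004,-0.0006],0.03]]';python3 -m handwheel '[[[0,0,0],[0,-0.004,-0.0006],0.03],[[0,0,0],[0,-0.004,-0.0006],0.03],[[0,0,0],[0,-0.004,-0.0006],0.03],[[0,0,0],[0,-0.004,-0.0006],0.03],[[0,0,0],[0,-0.004,-0.0006],0.03]]';python3 -c "
from h import *
import cv2
where()
for n in('side','top'):
  a=robot.get_image(n)['pixels']; a=a[80:225,180:400] if n=='top' else a[75:245,150:370]; cv2.imwrite('pics/'+n+'5.png',cv2.resize(a,None,fx=3.4,fy=3.4))
"
```

```text
t: 7.28
ee_pos: [466.7, 313.2, 38.3]
orientation: [-3.074, 0.647, -0.0]
contact_force: [-1.6, -3.5, 2.2]
width: 29.9
t: 7.9
ee_pos: [474.8, 331.5, 41.3]
orientation: [-3.074, 0.647, -0.0]
contact_force: [-1.9, -3.4, 1.5]
width: 29.8
t: 8.52
ee_pos: [482.8, 349.8, 44.3]
orientation: [-3.074, 0.647, -0.0]
contact_force: [-2.2, -1.9, 2.6]
width: 29.9
t 8.53 S [13.1  0.6 44.3] tipz 27.3 toolx ang in stand -90.0 tilt [ 0.  0. -1.] F [-2.2 -1.9  2.6] w 29.9 q [ 0.59  0.33  1.95 -0.    0.86  1.  ]
```

View pics/side5.png

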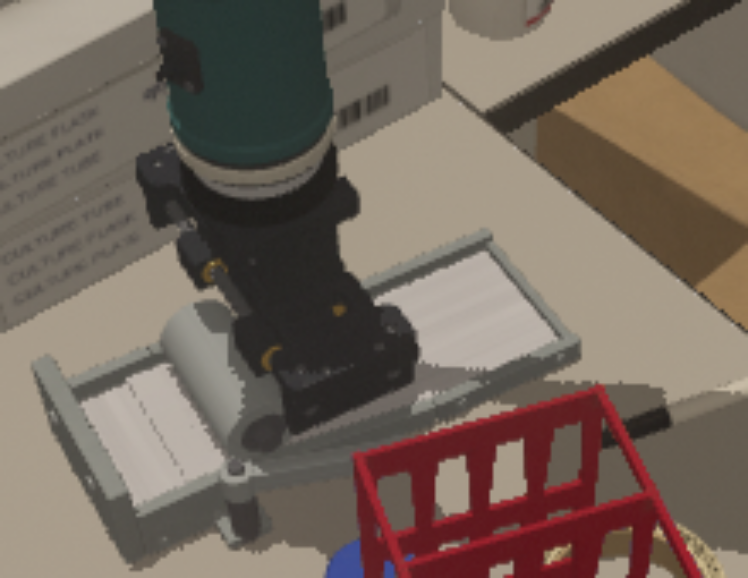

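View pics/top5.png

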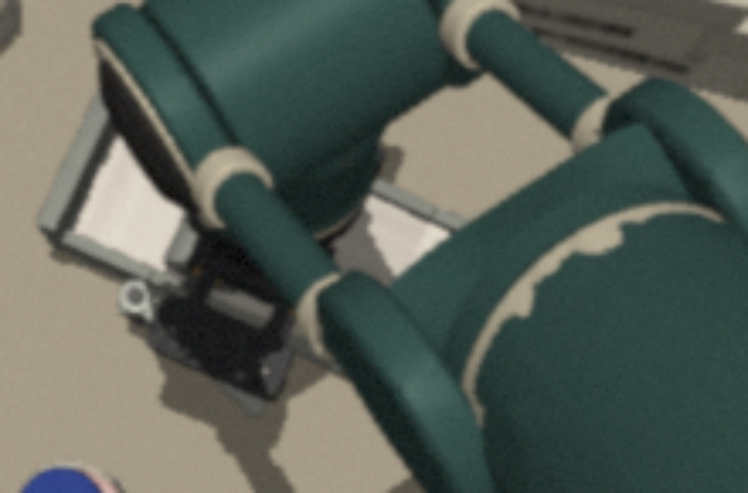

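```bash
python3 -m handwheel '[[[0,0,0],[0,-0.004,-0.0006],0.03],[[0,0,0],[0,-0.004,-0.0006],0.03],[[0,0,0],[0,-0.004,-0.0006],0.03],[[0,0,0],[0,-0.004,-0.0006],0.03],[[0,0,0],[0,-0.004,-0.0006],0.03]]';python3 -m handwheel '[[[0,0,0],[0,-0.003,-0.0006],0.03],[[0,0,0],[0,-0.003,-0.0006],0.03],[[0,0,0],[0,-0.003,-0.0006],0.03],[[0,0,0],[0,-0.003,-0.0006],0.03],[[0,0,0],[0,-0.003,-0.0006],0.03]]';python3 -c "
from h import *
import cv2
where()
for n in('side',):
  a=robot.get_image(n)['pixels']; a=a[80:225,180:400] if n=='top' else a[75:245,150:370]; cv2.imwrite('pics/'+n+'6.png',cv2.resize(a,None,fx=3.4,fy=3.4))
"
```

```text
t: 9.25
ee_pos: [490.9, 368.1, 47.3]
orientation: [-3.074, 0.647, 0.0]
contact_force: [-1.2, -3.4, 2.7]
width: 30.2
t: 9.88
ee_pos: [497.0, 381.9, 50.2]
orientation: [-3.074, 0.647, -0.0]
contact_force: [-1.4, 0.1, -0.0]
width: 29.8
t 9.88 S [48.2  0.6 50.2] tipz 33.2 toolx ang in stand -90.0 tilt [ 0.  0. -1.] F [-1.4  0.1 -0. ] w 29.8 q [0.62 0.37 1.88 0.   0.89 1.03]
```

View pics/side6.png

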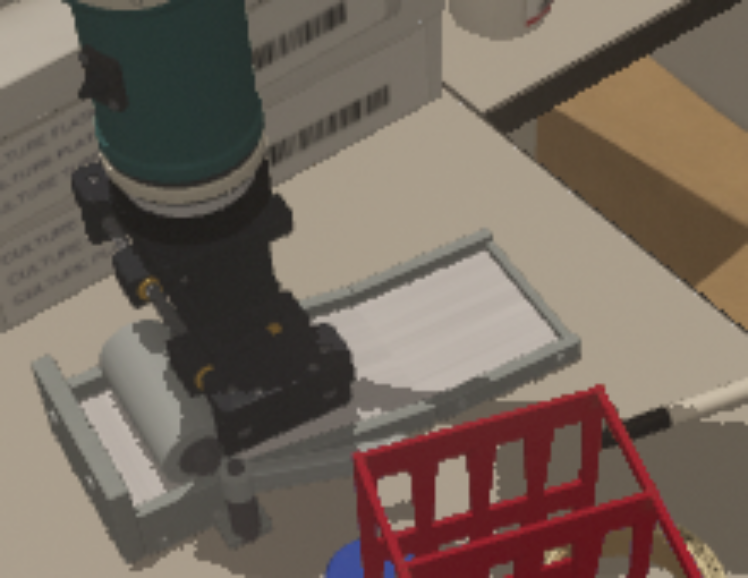

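```bash
python3 -m handwheel '[[[0,0,0],[0,-0.002,-0.0004],0.03],[[0,0,0],[0,-0.002,-0.0004],0.03],[[0,0,0],[0,-0.002,-0.0004],0.03],[[0,0,0],[0,-0.002,-0.0004],0.03],[[0,0,0],[0,-0.002,-0.0004],0.03]]';python3 -m handwheel '[[[0,0,0],[0,-0.002,0],0.03],[[0,0,0],[0,-0.002,0],0.03],[[0,0,0],[0,-0.002,0],0.03],[[0,0,0],[0,-0.002,0],0.03],[[0,0,0],[0,0,0],0.03]]';python3 -c "
from h import *
import cv2
where()
for n in('side','top'):
  a=robot.get_image(n)['pixels']; a=a[80:225,180:400] if n=='top' else a[75:245,150:370]; cv2.imwrite('pics/'+n+'7.png',cv2.resize(a,None,fx=3.4,fy=3.4))
"
```

```text
t: 10.55
ee_pos: [501.0, 390.9, 52.2]
orientation: [-3.074, 0.647, -0.0]
contact_force: [0.7, -0.5, -0.6]
width: 30.0
t: 11.18
ee_pos: [504.2, 398.2, 52.2]
orientation: [-3.074, 0.647, -0.0]
contact_force: [0.8, 0.7, 1.0]
width: 29.9
t 11.18 S [66.   0.6 52.2] tipz 35.2 toolx ang in stand -90.0 tilt [ 0.  0. -1.] F [0.8 0.7 1. ] w 29.9 q [ 0.63  0.39  1.84 -0.    0.91  1.04]
```

View pics/side7.png

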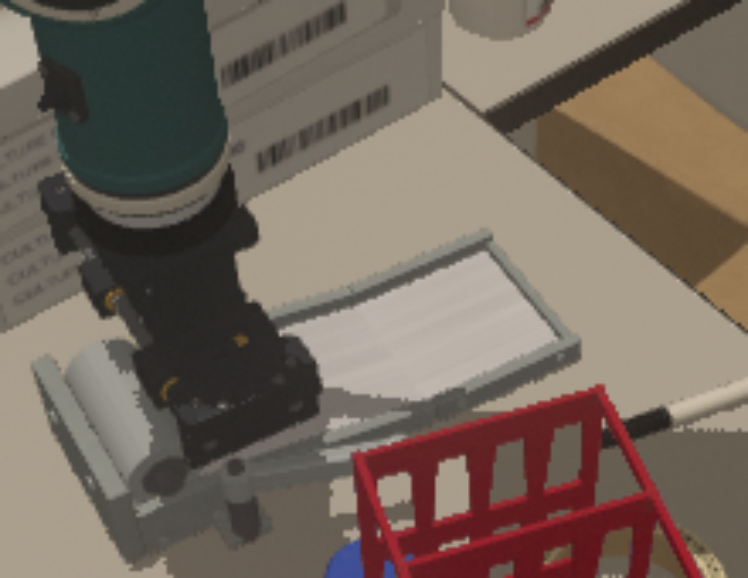

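View pics/top7.png

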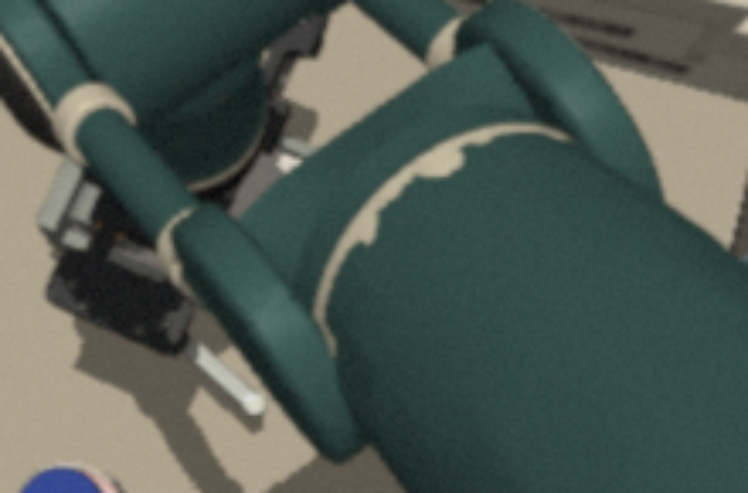

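```bash
python3 -m handwheel '[[[0,0,0],[0,-0.001,0],0.03],[[0,0,0],[0,-0.001,0],0.03],[[0,0,0],[0,-0.001,0],0.03],[[0,0,0],[0,-0.001,0],0.03],[[0,0,0],[0,0,0],0.03]]';python3 -c "
from h import *
where()"
```

```text
t: 11.9
ee_pos: [505.5, 401.1, 52.1]
orientation: [3.073, -0.647, -0.001]
contact_force: [-0.8, -4.0, 2.7]
width: 30.4
t 11.9 S [69.2  0.6 52.1] tipz 35.1 toolx ang in stand -90.0 tilt [-0.001 -0.001 -1.   ] F [-0.8 -4.   2.7] w 30.4 q [ 0.63  0.4   1.83 -0.    0.91  1.05]
```

```bash
python3 -m handwheel '[[[0,0,0],[0,0.006,0],0.0],[[0,0,0],[0,0.01,-0.01],0.0],[[0,0,0],[0,0.012,-0.02],0.0],[[0,0,0],[0,0.012,-0.02],0.0],[[0,0,0],[0,0.01,-0.02],0.0]]';python3 -c "
from h import *
where()
for u in((285,378),(355,350)): print(W2S(back('side',u,0),st).round())
for u in((255,207),(328,192),(358,250),(275,278)):
  for z in (100,140,180):
    p=back('side',u,z); print(u,z,W2S(p,st).round(),proj('top',p).round())
import cv2
for n in('side',):
  a=robot.get_image(n)['pixels']; cv2.imwrite('pics/'+n+'8.png',a)
"
```

```text
t: 12.52
ee_pos: [485.2, 355.3, 123.5]
orientation: [-3.073, 0.647, -0.001]
contact_force: [-1.0, -0.2, -0.5]
width: 0.7
t 12.53 S [ 19.1   0.6 123.5] tipz 106.5 toolx ang in stand -90.0 tilt [ 0.001  0.001 -1.   ] F [-1.  -0.2 -0.5] w 0.7 q [0.59 0.24 1.89 0.   1.01 1.01]
[108. 349.   0.]
[ -7. 367.  -0.]
(255, 207) 100 [ 26. 114. 100.] [230. 199.]
(255, 207) 140 [ 39. 142. 140.] [214. 209.]
(255, 207) 180 [ 52. 170. 180.] [196. 220.]
(328, 192) 100 [-94. 148. 100.] [287. 247.]
(328, 192) 140 [-74. 174. 140.] [270. 256.]
(328, 192) 180 [-53. 200. 180.] [251. 267.]
(358, 250) 100 [-70. 267. 100.] [244. 307.]
(358, 250) 140 [-51. 286. 140.] [228. 315.]
(358, 250) 180 [-32. 304. 180.] [210. 325.]
(275, 278) 100 [ 63. 245. 100.] [177. 262.]
(275, 278) 140 [ 74. 265. 140.] [161. 271.]
(275, 278) 180 [ 84. 285. 180.] [144. 281.]
```

View pics/side8.png

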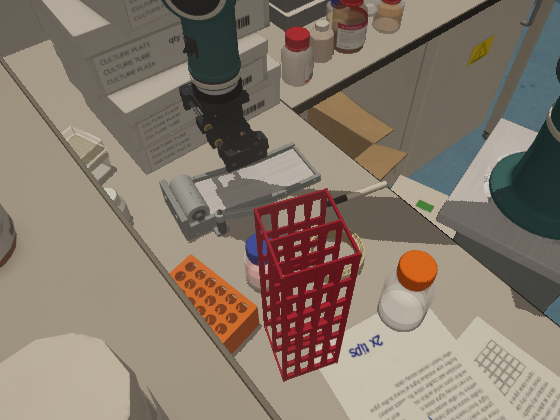

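```bash
python3 -m handwheel '[[[0,0,-9],[0,0,0],0.0],[[0,0,-9],[0,0,0],0.0],[[0,0,-9],[0,0,0],0.0],[[0,0,-9],[0,0,0],0.0],[[0,0,-9],[0,0,0],0.0]]';python3 -m handwheel '[[[0,0,-9],[0,0,0],0.0],[[0,0,-9],[0,0,0],0.0],[[0,0,-9],[0,0,0],0.0],[[0,0,-9],[0,0,0],0.0],[[0,0,-9],[0,0,0],0.0]]';python3 -c "
from h import *
where(); print(delta((9,114,123),90))
u=lambda t:np.array([np.cos(t),np.sin(t)])
for d in(163,175,190,205,220,235,250,260,270):
  t=np.radians(d); n=np.array([-np.sin(t),np.cos(t)]); print(d,(np.array([70,66])+72*u(t)-n*(5+abs(n[0])*17.5+abs(n[1])*9)).round(1))
"
```

```text
t: 13.2
ee_pos: [485.5, 355.9, 122.4]
orientation: [-3.086, -0.586, -0.001]
contact_force: [-0.5, 0.5, 0.8]
width: 0.8
t: 13.82
ee_pos: [485.5, 355.9, 122.3]
orientation: [-2.627, -1.723, -0.001]
contact_force: [-0.2, -0.1, -0.5]
width: 0.2
t 13.82 S [ 19.8   0.6 122.3] tipz 105.3 toolx ang in stand 0.3 tilt [ 0.     0.001 -1.   ] F [-0.2 -0.1 -0.5] w 0.2 q [ 0.59  0.24  1.89  0.    1.01 -0.57]
(array([ 0. , -0. ,  0.3]), array([-0.0102, -0.1134, -0.0007]), array([-0.0108, -0.1134, -0.0007]))
163 [  6.6 105. ]
175 [-0.4 87.7]
190 [-3.8 70.1]
205 [-3.9 54.2]
220 [-0.  37.4]
235 [ 8.6 21.1]
250 [22.3  6.7]
260 [34.1 -0.8]
270 [47.5 -6. ]
```

Tool x is now stand +x, tool y is stand −y. Move outside the bar, then lower.

```bash
python3 -m handwheel '[[[0,0,0],[-0.003,-0.03,0],0.0],[[0,0,0],[-0.003,-0.03,0],0.0],[[0,0,0],[-0.003,-0.03,0],0.0],[[0,0,0],[-0.002,-0.027,0],0.0],[[0,0,0],[0,0,0.01],0.0]]';python3 -m handwheel '[[[0,0,0],[0,0,0.02],0.0],[[0,0,0],[0,0,0.02],0.0],[[0,0,0],[0,0,0.01],0.0],[[0,0,0],[0,0,0],0.0],[[0,0,0],[0,0,0],0.0]]';python3 -c "
from h import *
where()
import cv2
for n in('side','top'):
  a=robot.get_image(n)['pixels']; a=a[80:225,150:350] if n=='top' else a[75:245,150:370]; cv2.imwrite('pics/'+n+'9.png',cv2.resize(a,None,fx=3.4,fy=3.4))
"
```

```text
t: 14.45
ee_pos: [373.2, 393.9, 112.9]
orientation: [-2.629, -1.719, -0.003]
contact_force: [0.6, 0.2, 0.1]
width: 0.3
t: 15.08
ee_pos: [374.7, 393.3, 62.7]
orientation: [-2.632, -1.716, -0.002]
contact_force: [-0.3, 0.4, 0.4]
width: 0.4
t 15.07 S [  9.3 117.1  62.7] tipz 45.7 toolx ang in stand -0.0 tilt [ 0.001  0.001 -1.   ] F [-0.3  0.4  0.4] w 0.4 q [ 0.76  0.22  2.05 -0.    0.87 -0.39]
```

View pics/side9.png

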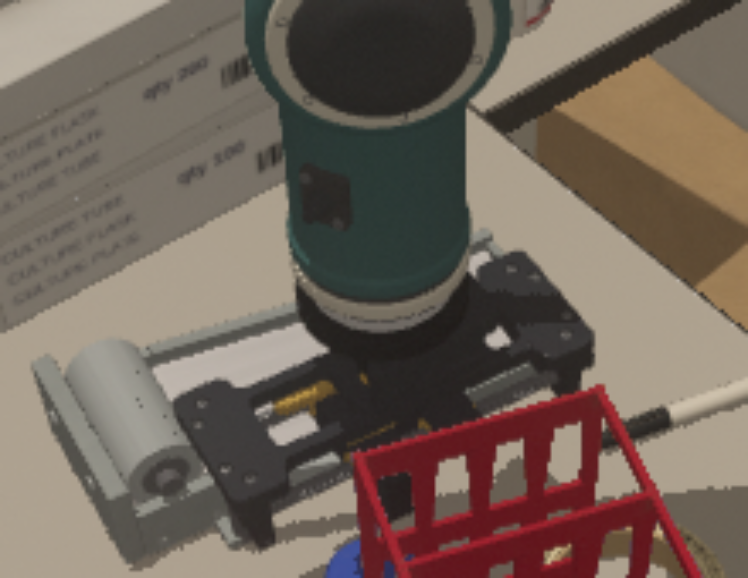

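View pics/top9.png

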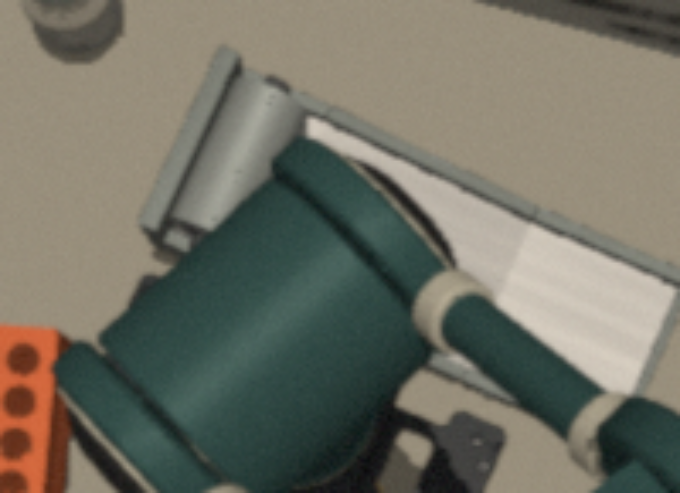

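```bash
python3 -m handwheel '[[[0,0,0],[-0.002,0.006,0],0.0],[[0,0,0],[-0.001,0.006,0],0.0],[[0,0,0],[-0.003,0.008,0],0.0],[[0,0,0],[-0.004,0.009,0],0.0],[[0,0,0],[-0.001,0.006,0],0.0]]';python3 -c "
from h import *
where()
import cv2
for n in('side','top'):
  a=robot.get_image(n)['pixels']; a=a[80:225,150:350] if n=='top' else a[75:245,150:370]; cv2.imwrite('pics/'+n+'10.png',cv2.resize(a,None,fx=3.4,fy=3.4))
"
```

```text
t: 15.8
ee_pos: [402.2, 368.3, 62.2]
orientation: [2.632, 1.715, -0.0]
contact_force: [0.2, 0.3, -0.3]
width: 0.3
t 15.8 S [-2.5 81.9 62.2] tipz 45.2 toolx ang in stand -0.0 tilt [ 0. -0. -1.] F [ 0.2  0.3 -0.3] w 0.3 q [ 0.7   0.22  2.05 -0.    0.87 -0.46]
```

View pics/side10.png

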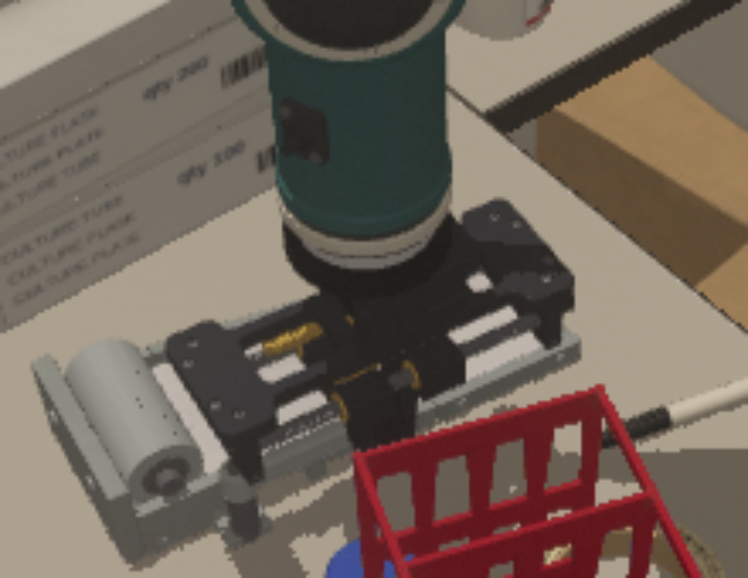

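```bash
python3 -m handwheel '[[[0,0,0],[-0.001,0.006,0],0.0],[[0,0,0],[0,0.006,0],0.0],[[0,0,0],[0,0.008,0],0.0],[[0,0,0],[0,0.008,0],0.0],[[0,0,0],[0,0.003,0],0.0]]';python3 -c "
from h import *
where()
import cv2
for n in('side','top'):
  a=robot.get_image(n)['pixels']; a=a[80:225,150:350] if n=='top' else a[75:245,150:370]; cv2.imwrite('pics/'+n+'11.png',cv2.resize(a,None,fx=3.4,fy=3.4))
"
```

```text
t: 16.52
ee_pos: [430.2, 355.2, 62.2]
orientation: [2.632, 1.715, -0.0]
contact_force: [-1.7, 0.2, 1.1]
width: 0.6
t 16.52 S [-3.2 51.  62.2] tipz 45.2 toolx ang in stand -0.0 tilt [ 0. -0. -1.] F [-1.7  0.2  1.1] w 0.6 q [ 0.65  0.24  2.02 -0.    0.88 -0.51]
```

View pics/side11.png

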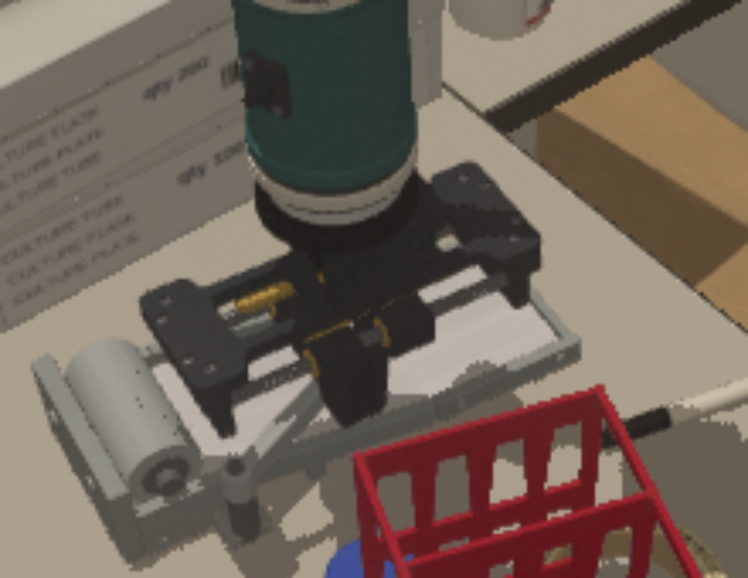

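View pics/top11.png

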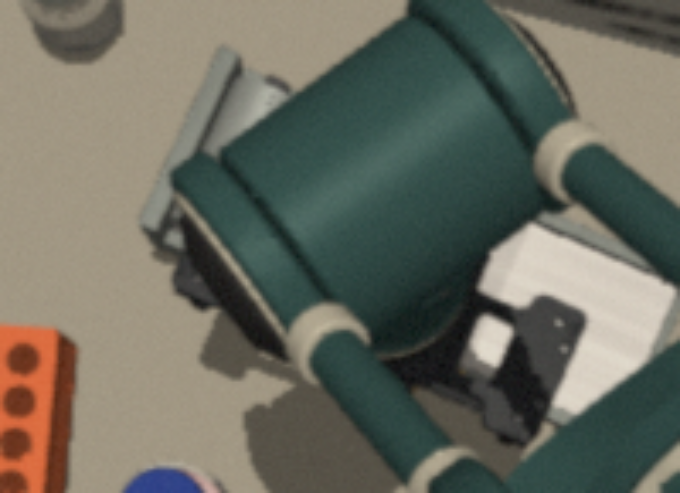

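```bash
python3 -m handwheel '[[[0,0,0],[0.001,0.007,0],0.0],[[0,0,0],[0.002,0.007,0],0.0],[[0,0,0],[0.004,0.008,0],0.0],[[0,0,0],[0.005,0.008,0],0.0],[[0,0,0],[0.006,0.007,0],0.0]]';python3 -c "
from h import *
where()
import cv2
for n in('side',):
  a=robot.get_image(n)['pixels']; a=a[80:225,150:350] if n=='top' else a[75:245,150:370]; cv2.imwrite('pics/'+n+'12.png',cv2.resize(a,None,fx=3.4,fy=3.4))
"
```

```text
t: 17.25
ee_pos: [471.5, 357.1, 62.2]
orientation: [2.632, 1.716, 0.0]
contact_force: [-1.7, 0.7, 0.3]
width: 0.5
t 17.25 S [15.2 13.9 62.2] tipz 45.2 toolx ang in stand -0.0 tilt [ 0. -0. -1.] F [-1.7  0.7  0.3] w 0.5 q [ 0.61  0.3   1.95 -0.    0.89 -0.55]
```

View pics/side12.png

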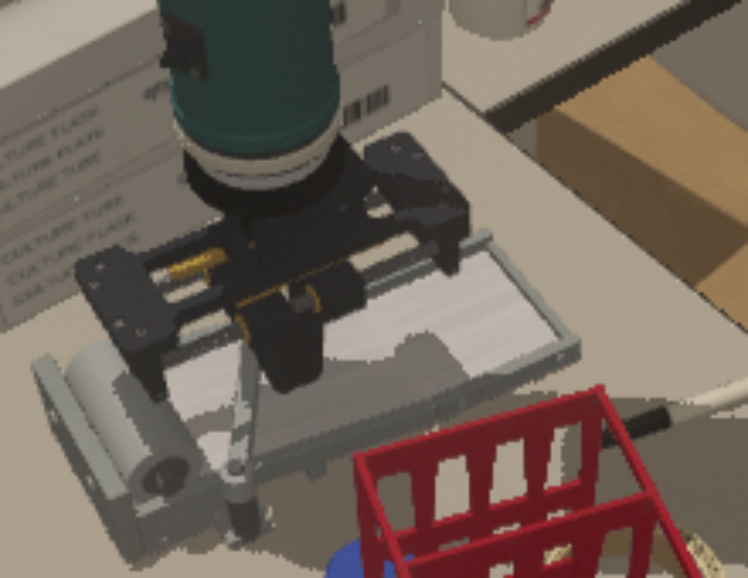

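```bash
python3 -m handwheel '[[[0,0,0],[0.007,0.007,0],0.0],[[0,0,0],[0.006,0.004,0],0.0],[[0,0,0],[0.006,0.004,0],0.0],[[0,0,0],[0.006,0.003,0],0.0],[[0,0,0],[0.004,0.001,0],0.0]]';python3 -c "
from h import *
where()";python3 -m handwheel '[[[0,0,0],[0.002,0,0],0.0],[[0,0,0],[0.001,0,0],0.0],[[0,0,0],[0.001,0,0],0.0],[[0,0,0],[0,0,0],0.0],[[0,0,0],[0,0,0],0.0]]';python3 -c "
from h import *
where()
import cv2
for n in('side',):
  a=robot.get_image(n)['pixels']; a=a[80:225,150:350] if n=='top' else a[75:245,150:370]; cv2.imwrite('pics/'+n+'13.png',cv2.resize(a,None,fx=3.4,fy=3.4))
"
```

```text
t: 17.92
ee_pos: [500.2, 376.2, 62.2]
orientation: [2.631, 1.716, 0.0]
contact_force: [0.1, -0.2, 0.7]
width: 0.9
t 17.93 S [44.3 -4.6 62.2] tipz 45.2 toolx ang in stand 0.0 tilt [ 0.  0. -1.] F [ 0.1 -0.2  0.7] w 0.9 q [ 0.61  0.35  1.87 -0.    0.91 -0.55]
t: 18.55
ee_pos: [501.4, 379.6, 62.3]
orientation: [-2.631, -1.716, -0.0]
contact_force: [-0.4, 0.2, -0.2]
width: 0.4
t 18.55 S [47.8 -4.3 62.3] tipz 45.3 toolx ang in stand 0.0 tilt [ 0.  0. -1.] F [-0.4  0.2 -0.2] w 0.4 q [ 0.61  0.36  1.87  0.    0.92 -0.55]
```

View pics/side13.png

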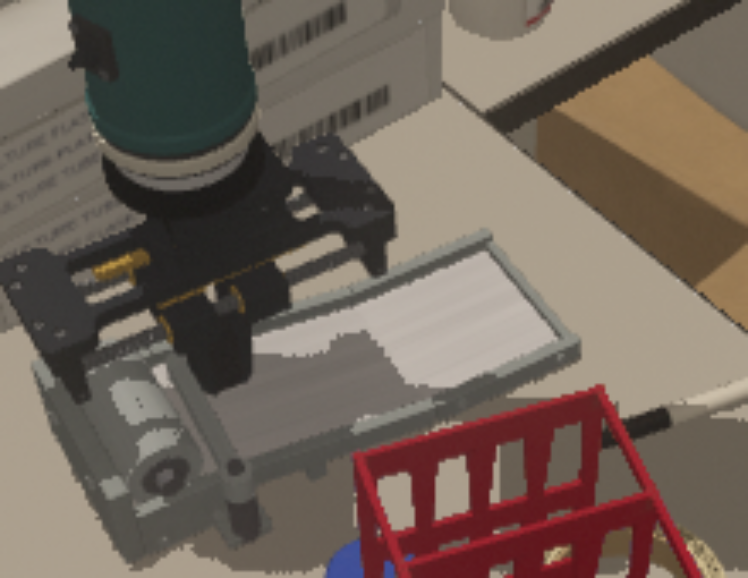

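Almost across; keep pressing in 1 mm steps until the stop is felt.

```bash
python3 -m handwheel '[[[0,0,0],[0.001,0,0],0.0],[[0,0,0],[0.001,0,0],0.0],[[0,0,0],[0.001,0,0],0.0],[[0,0,0],[0,0,0],0.0],[[0,0,0],[0,0,0],0.0]]';python3 -c "
from h import *
where()"
```

```text
t: 19.23
ee_pos: [502.6, 382.4, 62.2]
orientation: [-2.631, -1.716, -0.0]
contact_force: [-0.1, -0.1, -0.2]
width: 0.3
t 19.23 S [50.9 -4.3 62.2] tipz 45.2 toolx ang in stand 0.0 tilt [-0.  0. -1.] F [-0.1 -0.1 -0.2] w 0.3 q [ 0.61  0.36  1.86  0.    0.92 -0.55]
```

```bash
python3 -m handwheel '[[[0,0,0],[0.001,0,0],0.0],[[0,0,0],[0.001,0,0],0.0],[[0,0,0],[0.001,0,0],0.0],[[0,0,0],[0,0,0],0.0],[[0,0,0],[0,0,0],0.0]]';python3 -c "
from h import *
where()
import cv2
for n in('side','top'):
  a=robot.get_image(n)['pixels']; a=a[80:225,150:350] if n=='top' else a[115:245,150:300]; cv2.imwrite('pics/'+n+'14.png',cv2.resize(a,None,fx=4,fy=4))
"
```

```text
t: 19.85
ee_pos: [503.3, 383.8, 62.1]
orientation: [2.63, 1.716, -0.004]
contact_force: [-1.2, -6.0, 3.0]
width: 0.1
t 19.85 S [52.5 -4.4 62.1] tipz 45.1 toolx ang in stand 0.0 tilt [-0.002 -0.002 -1.   ] F [-1.2 -6.   3. ] w 0.1 q [ 0.61  0.37  1.85 -0.    0.92 -0.54]
```

View pics/side14.png

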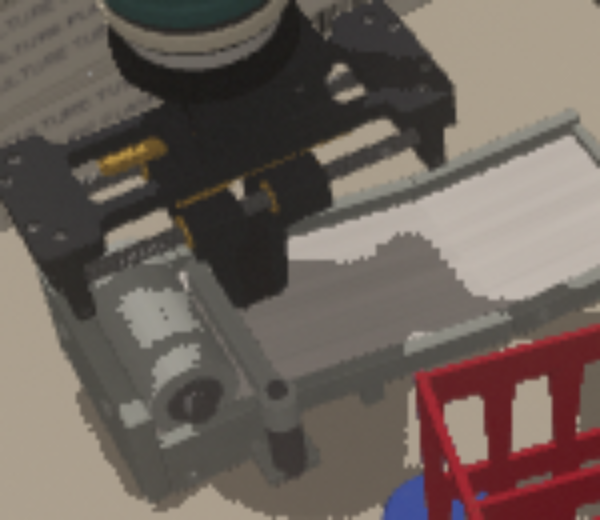

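```bash
python3 -m handwheel '[[[0,0,0],[-0.006,0,0],0.0],[[0,0,0],[-0.015,0,0],0.0],[[0,0,0],[-0.02,0,-0.01],0.0],[[0,0,0],[-0.02,0,-0.03],0.0],[[0,0,0],[-0.04,0,-0.03],0.0]]';python3 -m handwheel '[[[0,0,0],[-0.05,0,-0.03],0.0],[[0,0,0],[-0.06,0,-0.01],0.0],[[0,0,0],[-0.06,0,0],0.0],[[0,0,0],[-0.05,0,0],0.0],[[0,0,0],[-0.03,0,0],0.0]]';python3 -c "
from h import *
where()
import cv2
for n in('side','top'):
  a=robot.get_image(n)['pixels']; cv2.imwrite('pics/'+n+'15f.png',a); a=a[80:225,180:370] if n=='top' else a[135:245,150:330]; cv2.imwrite('pics/'+n+'15.png',cv2.resize(a,None,fx=4,fy=4,interpolation=cv2.INTER_CUBIC))
"
```

```text
t: 20.58
ee_pos: [462.8, 292.1, 132.8]
orientation: [-2.631, -1.717, -0.001]
contact_force: [0.0, -0.5, 0.7]
width: 0.3
t: 21.2
ee_pos: [360.4, 62.1, 171.8]
orientation: [2.632, 1.714, 0.001]
contact_force: [-0.1, -0.4, -1.0]
width: 0.3
t 21.2 S [-299.6   -3.4  171.8] tipz 154.8 toolx ang in stand -0.1 tilt [ 0. -0. -1.] F [-0.1 -0.4 -1. ] w 0.3 q [ 0.1  -0.29  2.31 -0.    1.12 -1.05]
```

View pics/side15.png

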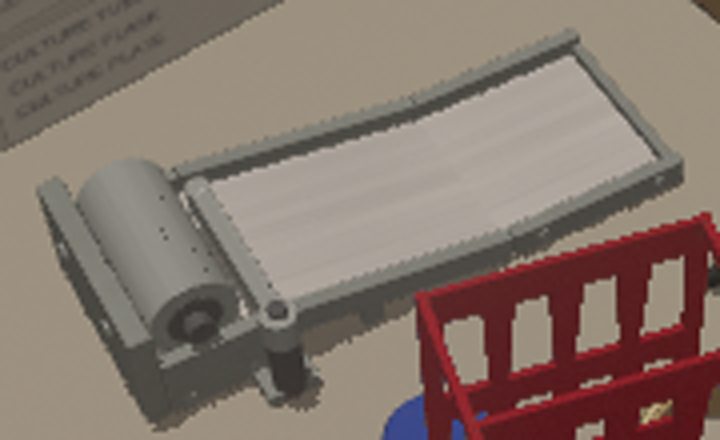

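View pics/top15f.png

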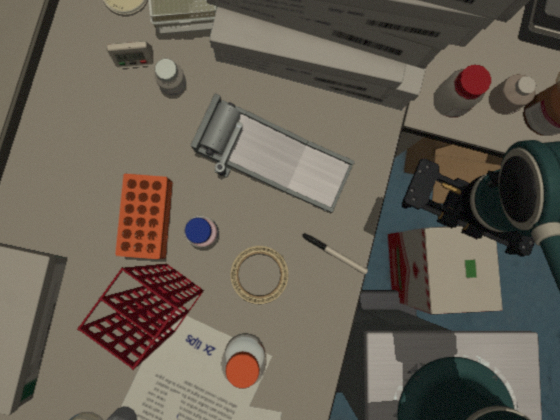

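View pics/top15.png

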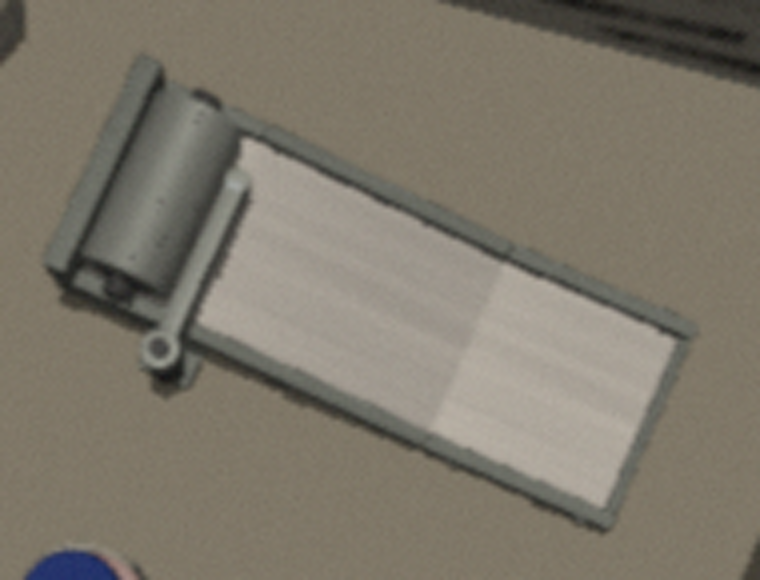

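```bash
python3 - <<'E'
from h import *
T=lambda u,v:(180+u/4,80+v/4)
a=W2S(back('top',T(159,350),58),st);b=W2S(back('top',T(237,180),56),st);d=b-a
print(a,b,'keeper',np.radians((np.degrees(np.arctan2(d[1],d[0]))%360)-150), 'rollers',*[W2S(back('top',T(*p),45),st).round(1) for p in((205,98),(119,285))])
E
```

```text
[69.24807021 66.38507807 58.        ] [ 69.49726344 -18.41758582  56.        ] keeper 2.097333601052861 rollers [100.  -49.6  45. ] [99.8 45.1 45. ]
```

Keeper reads 2.10 rad (stop 2.09) and the roller centre is at about (99.9, −2) mm, so both are right. The arm is well clear, so I'm handing in.

```bash
python3 -c "
from bench import robot
print(robot.close_job())"
```

```text
the job is handed in; nothing more can be done
None
```

The roller is in its seat against the end stop and the keeper bar is fully across the lane behind it. I handed the job in after about 21 s, with the arm well clear of everything.

- **Roller:** I pushed it up the slope with the two fingertips at about 24–32 mm/s (16 mm/s over the crest), with a force of about 4–5 N. The pictures along the way showed no running back. It dropped into the seat, and a gentle push then met the end stop. The last top picture puts its centre at about x = 99.9, y = −2 mm in the stand's frame; the seat is at 100, 0.
- **Keeper:** I swung it round with closed fingers until it met its end stop, at about 6–7 N. The last picture gives 2.10 rad; the end stop is 2.09. I took the stop contact from the force; it came about 5 mm further along than my estimate of the finger thickness predicted, and the measured angle agreed.
- **Bystanders:** The bottle, tape and pen look unmoved in the before and after pictures. I judged this by eye and did not measure it.

No check failed.

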